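# File the sawn end of the skimming bar

## Robot

A 6-joint arm with a two-finger parallel gripper is mounted at the origin on the work surface. World frame = base frame: x ahead of the robot, y to its left, z up, the work surface at z = 0. Lengths are in m, angles in degrees, forces in N, time in s.
With the tool pointing down it reaches from about 0.4 to 0.825 m from the base axis. Payload 7 kg.
Tool frame: the origin (TCP) lies at the very end of the fingers, on their centre line; the grasp point (between the pads) lies 19 mm behind it (r.grasp_offset is the z of the grasp point in the tool frame, in m); z points along the fingers, y is the direction in which the jaws open and shut (so a half turn about z gives the same grasp; the last joint's range is limited). The gripper opens to 88 mm and grips with 3 to 60 N. Pads are 19 mm wide; open, the fingers measure 130 mm over their backs; the gripper's body (78 mm by 193 mm) begins 47 mm behind the grasp point.
Start: joints at [81.767, 20.546, 0.682, 0, -70.136, -16.507], TCP at [0.282, 0.613, 0.227] pointing down, gripper open.
Joint ranges: [-176.03, 176.03], [-82.01, 121.73], [-58.28, 71.71], [-173.87, 95.51], [-174.79, -0.11], [-173.66, 173.66]. Speed limits (degrees/s): [136.94, 136.94, 172.46, 180, 180, 180].

## Interface

Orientations are given as [roll, pitch, yaw] about the fixed x, y, z axes, in that order (R = Rz(yaw) Ry(pitch) Rx(roll)).
In Python, from plant import r gives the robot as it stands.
- The arm moves only by the tool carry_out, never from a script. Its argument "plan" is a list of rows, each a list of 6 numbers: the shift along the world's x, y, z in m, then the turn, a rotation vector about the world's x, y, z in rad. In form: [[tx, ty, tz, wx, wy, wz], ...]. A call has 1 to 12 rows; each row shifts and turns the pose as measured when the row begins; what a row does not reach is not made up. A row lasts 1/12 s, in which the tool goes at most 41.7 mm and 7.16 degrees, less where a joint would pass 70% of its speed; a pose out of reach is approached as far as the arm can. A call with a gripper value outside its range is refused whole. "fingers" is the closure, from -1 (fully open) to 1 (shut), set as the call begins (left out, the last holds). The fingers move at their own pace and stop on an object; "force" is the grip in N (left out, the last holds). Time passes only in rows, so rows that do not move let the fingers close. It gives the time, the measured TCP pose, the force and the opening at its end, in the units of the state.
- r.get_state(): the state, without advancing time (a new reading comes with each control period).
- r.capture(name): name is "scene" or "side" or "wrist"; returns the picture (400x640x3 uint8, red, green, blue); there is no depth.
- r.camera_model(name): a dict with "fov_y" (degrees; the focal length in pixels is half the picture's height over the tangent of half this angle, whatever the lens; pixels are square), "cx", "cy" (the principal point, pixels), "k1" (the pictures are not rectified: a ray, as slopes to the right and down, at radius r is drawn at 1 + k1 r^2 times it, then the intrinsics apply), "R" (3x3) and "t" (3): a world point X has camera coordinates R X + t; the wrist camera has in their place "mount" (4x4, takes a point from camera to tool coordinates, whose origin is the TCP and whose axes are the flange's). Camera axes: x right, y down, z forward; pixel columns grow to the right and rows downward; lengths in m; the calibration is good to about 2 mm. A picture is of the moment at which its call begins: read the wrist's pose just before it. camera_model takes no time and is no camera call.
- r.close_job(): hands the job in, once; it reports no verdict.
The state is a dict: "time_s": time; "joints": joint angles; "qd": joint speeds; "joint_torque": joint torques, N m; "tcp_pos": TCP position; "eef_rot": TCP orientation; "contact_force": force on the tool from outside, world axes, zero at the start; "moment": the same for the moment, N m; "gripper_width": finger opening in m.
Only numpy, scipy, OpenCV 4.12 (cv2) and the standard library are available. Lean on these libraries where they do the work, as an engineer would, in place of code of your own. Each camera call takes 0.05 s, during which the arm holds its last target.

## Task

Take the block file from its board and file the sawn upper end of the bar in the clamp with three forward strokes: blade flat and centred on the bar's end, nose pointing across the bar to the fixed jaw, each stroke pushed nose first with a light steady pressure (about 4 to 10 N, never more than 20 N) from well into the front half of the blade to well into the rear half. Lift the file clear of the bar at the end of every stroke and carry it back in the air, never dragging it backwards over the bar. Then lay the file flat on the middle of its board again, without dropping it, and leave everything else on the table where it is.

Things in the scene. Friction and masses are not known exactly. Their poses are not given: they have to be found in the camera images.
- clamp: small grey bench clamp fixed to the table: base plate 150 x 80 x 12 mm, two jaws 62 mm wide, 58 mm high, holding an upright aluminium bar. Origin: on the table under the middle of the bar. Its x axis points from the screw and T-handle (-x side, reaching 102 mm out) across the bar to the thicker, fixed jaw (+x side); z up.
- jaw_top (a point): point in the middle of the bar, level with the tops of the jaws, 58 mm above the table; axes as the clamp's. The bar is 5 mm thick (x), 32 mm wide (y). Its level sawn upper end is 22 to 46 mm above this point: the height differs each time and is not reported, find it by touch. The bar is held in rubber and sinks about 0.3 mm per N pressed on it, 6 mm at most.
- give (a joint): how far the rubber-held bar is pushed along the clamp's x axis, in m: 0 at rest, +0.001 per N of drag towards the fixed jaw, stops at +0.004 and -0.004. A drag towards the screw side reads negative. No grasping needed.
- rest: flat wooden board fixed to the table, 230 (x) x 85 (y) x 12 mm high, on which the file lies. Origin: centre of its underside; x along its length.
- file: block file, 0.15 to 0.3 kg: flat dark steel blade 180 mm long (x), 25 mm wide, 6 mm thick, its front 30 mm narrowed to 20 mm, under a wooden grip block 66 mm long (x), 24 mm wide (y), which reaches from 6 to 48 mm above the blade's underside, centred over the origin. Origin: centre of the blade's underside; x points to the narrowed nose, z up. Take it by the block, fingers closing along y.
- file_nose (a point): front end of the file's nose, on the underside, 90 mm ahead (+x) of the file's origin
- file_grip (a point): where to grip the file: middle of the wooden block, 34 mm above the file's origin
- jar: small paint jar with a white cap, 42 mm across, 58 mm high; leave alone. Origin: centre of its underside.
- cup: paper cup, 72 mm across the mouth, 88 mm high; leave alone. Origin: centre of its underside.
- bowl: white bowl, 100 mm across, 45 mm high; leave alone. Origin: centre of its underside.
- brush: brush lying on the table, 200 mm long along its x axis; leave alone. Origin: its underside.
- awl: awl lying on the table, wooden handle 20 mm thick from 100 to 10 mm behind the origin, steel point reaching 80 mm ahead (x); leave alone. Origin: at table level.
Mind the look-alikes: they are no part of the job. What is shaped like the file but blue, purple or yellow is not meant.

How it is judged (in metres and radians):
On the way, in this order (a step that is already met when the one before it is completed fails the run):
1. first stroke starts: blade flat on the bar's end, edge under the front half of the file, nose pointing to the fixed jaw (y of file in the frame of clamp between -0.014 and 0.014 m and angle between the x axis of file and the x axis of clamp, either way round below 0.26 rad and angle between file's own z axis and vertical below 0.17 rad and contact force between file and clamp above 1.5 N and contact force between file and the fingers above 1 N and x of file in the frame of clamp below -0.015 m and x of file_nose in the frame of clamp above 0.01 m), for 0.05 s.
2. first stroke: still pressing as the middle of the file crosses the edge (y of file in the frame of clamp between -0.014 and 0.014 m and angle between the x axis of file and the x axis of clamp, either way round below 0.26 rad and angle between file's own z axis and vertical below 0.17 rad and contact force between file and clamp above 1.5 N and contact force between file and the fingers above 1 N and value of joint give above 0.0003 m and x of file in the frame of clamp between -0.011 and 0.011 m), for 0.02 s.
3. first stroke ends: still pressing, edge under the rear half of the file (y of file in the frame of clamp between -0.014 and 0.014 m and angle between the x axis of file and the x axis of clamp, either way round below 0.26 rad and angle between file's own z axis and vertical below 0.17 rad and contact force between file and clamp above 1.5 N and contact force between file and the fingers above 1 N and value of joint give above 0.0003 m and x of file in the frame of clamp above 0.015 m), for 0.02 s.
4. second stroke starts: blade flat on the bar's end, edge under the front half of the file, nose pointing to the fixed jaw (all of step 1), for 0.05 s.
5. second stroke: still pressing as the middle of the file crosses the edge (all of step 2), for 0.02 s.
6. second stroke ends: still pressing, edge under the rear half of the file (all of step 3), for 0.02 s.
7. third stroke starts: blade flat on the bar's end, edge under the front half of the file, nose pointing to the fixed jaw (all of step 4), for 0.05 s.
8. third stroke: still pressing as the middle of the file crosses the edge (all of step 5), for 0.02 s.
9. third stroke ends: still pressing, edge under the rear half of the file (all of step 6), for 0.02 s.
10. the file is lifted off the bar after the third stroke (x of file in the frame of clamp above 0.004 m and contact force between file and clamp below 0.1 N), for 0.1 s.
At the end, for the whole second after the job is handed in: After three pressed forward strokes (over 1.5 N, file origin from 15 mm before to 15 mm past the bar, within 14 mm and 0.26 rad of centred, tilt under 0.17 rad), returned in the air, the file lies flat and still on its board, within 50 mm lengthwise and 35 mm crosswise of its centre (x of file in the frame of rest between -0.05 and 0.05 m and y of file in the frame of rest between -0.035 and 0.035 m and z of file in the frame of rest between 0.008 and 0.016 m and angle between file's own z axis and vertical below 0.06 rad and linear speed of file below 0.02 m/s and contact force between file and clamp below 0.1 N); the robot touches nothing.
It fails at once if the file is dragged backwards over the bar while touching it (value of joint give below -0.0012 m and contact force between file and clamp above 0.5 N).
It fails at once if the file bears on the bar or clamp with more than 20 N (contact force between file and clamp above 20 N).
It fails at once if the file is let go in the air (height (world z) of file above 0.035 m and contact force between file and the fingers below 0.05 N).
It fails at once if another thing on the table is shifted by more than 20 mm (distance of any of jar, cup, bowl, brush, awl from where it was at the start of the episode above 0.02 m).
It also fails if it takes over 61 s, if anything falls off the work surface, if the arm or the gripper's body presses on something with over 40 N, if the wrist force passes 120 N, or if a joint passes its speed limit or range.

## Working session

There is one attempt and no reset: what is moved stays moved. The work goes in short steps, Python scripts to look and compute and a tool call to move; the robot and the scene stay as the last step left them, time stands still between calls to the robot, and variables do not carry over. Pictures are saved under pics/ and viewed, and the job is handed in when it is done.

Besides the shell and the picture viewer there is one more tool, called as name([rows], argument=value, ...), one row to a line, values as JSON. carry_out: Moves the arm, as the interface text tells. Its arguments: {"type":"object","properties":{"plan":{"type":"array"},"fingers":{"type":"number"},"force":{"type":"number"}},"required":["plan"]}

```bash
mkdir -p pics; ls; python3 - <<'E'
from plant import r
import cv2
s=r.get_state();print(s)
for n in("scene","side","wrist"):
    p=r.capture(n);cv2.imwrite(f"pics/{n}0.png",p[:,:,::-1]);print(n,r.camera_model(n))
E
```

```text
pics
{'time_s': 0.0, 'joints': array([ 8.17651480e+01,  2.05911477e+01,  6.33242507e-01, -2.15149930e-02,
       -7.01344692e+01, -1.65071242e+01]), 'qd': array([-0.1073237 , -0.00821808, -0.10160747, -0.0118278 ,  0.00710493,
        0.00590622]), 'joint_torque': array([ 5.00635906e-04, -5.82717168e+01,  2.93061858e+01,  6.99752882e+00,
        6.89646535e-03, -1.58378393e-04]), 'tcp_pos': array([0.28231841, 0.61258418, 0.2256175 ]), 'eef_rot': array([ 1.79905686e+02, -6.85774990e-03, -2.47492979e+01]), 'contact_force': array([-0.69873185,  0.24059889,  0.26233511]), 'moment': array([-0.01436596, -0.00608333,  0.06273345]), 'gripper_width': 0.08788357715782004}
scene {'fov_y': 54.69809084674988, 'cx': 319.00560923860724, 'cy': 193.75259622271582, 'k1': -0.04836181160611151, 'R': array([[-0.06786306,  0.99758678, -0.01467054],
       [ 0.7832606 ,  0.0441635 , -0.62012291],
       [-0.61797851, -0.0535743 , -0.78436748]]), 't': array([ 0.00756753, -0.35045259,  1.39690063])}
side {'fov_y': 48.04967103548773, 'cx': 328.67341599694873, 'cy': 201.10524311412007, 'k1': -0.01909158626781459, 'R': array([[ 0.99980012, -0.01688816,  0.01070097],
       [-0.00534657, -0.74158863, -0.6708336 ],
       [ 0.01926487,  0.6706423 , -0.74153069]]), 't': array([-0.50282619,  0.09632146,  1.41210983])}
wrist {'fov_y': 58.76843130664107, 'cx': 316.72539908989756, 'cy': 204.93871728098875, 'k1': -0.024596550230922814, 'mount': array([[ 7.43679391e-04, -9.63578897e-01, -2.67423179e-01,
         7.19506635e-02],
       [ 9.99999720e-01,  6.92885326e-04,  2.84304095e-04,
        -5.91768899e-04],
       [-8.86558299e-05, -2.67423316e-01,  9.63579142e-01,
        -1.58145880e-01],
       [ 0.00000000e+00,  0.00000000e+00,  0.00000000e+00,
         1.00000000e+00]])}
```

View pics/scene0.png

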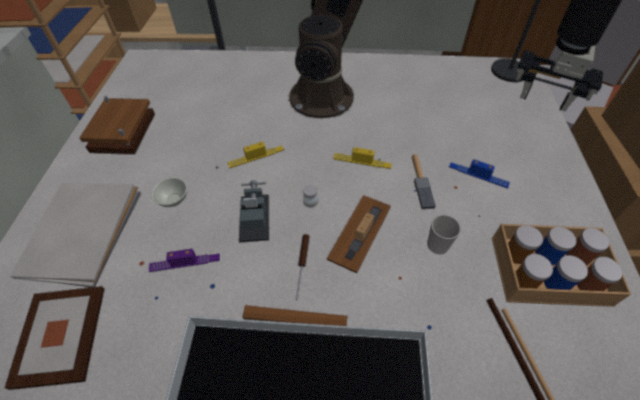

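View pics/side0.png

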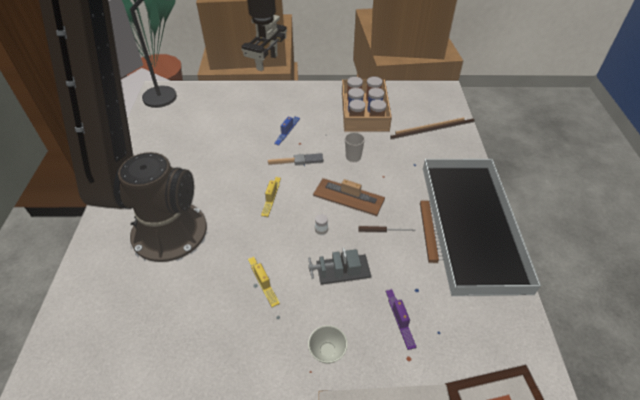

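View pics/wrist0.png

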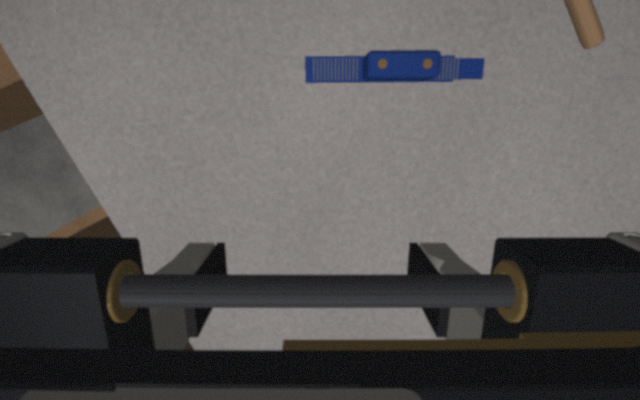

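```bash
cat > h.py <<'E'
import numpy as np, cv2
from scipy.spatial.transform import Rotation as Ro
from plant import r
def K(m):
    f=200/np.tan(np.radians(m['fov_y'])/2); return np.array([[f,0,m['cx']],[0,f,m['cy']],[0,0,1]])
def ext(n,s=None):
    m=r.camera_model(n)
    if n!='wrist': return m,np.array(m['R']),np.array(m['t'])
    s=s or r.get_state()
    T=np.eye(4);T[:3,:3]=Ro.from_euler('xyz',s['eef_rot'],degrees=True).as_matrix();T[:3,3]=s['tcp_pos']
    C=np.linalg.inv(T@np.array(m['mount'])); return m,C[:3,:3],C[:3,3]
def rays(n,uv,s=None):
    m,R,t=ext(n,s); p=cv2.undistortPoints(np.array(uv,float).reshape(-1,1,2),K(m),np.array([m['k1'],0,0,0.]))[:,0]
    d=np.c_[p,np.ones(len(p))]@R; return -R.T@t,d
def onz(n,uv,z,s=None):
    c,d=rays(n,uv,s); return c+d*((z-c[2])/d[:,2])[:,None]
def proj(n,X,s=None):
    m,R,t=ext(n,s); return cv2.projectPoints(np.array(X,float).reshape(-1,1,3),cv2.Rodrigues(R)[0],t,K(m),np.array([m['k1'],0,0,0.]))[0][:,0]
def two(a,ua,b,ub,s=None):
    c1,d1=rays(a,[ua],s);c2,d2=rays(b,[ub],s);d1=d1[0]/np.linalg.norm(d1);d2=d2[0]/np.linalg.norm(d2)
    A=np.c_[d1,-d2];k=np.linalg.lstsq(A,c2-c1,rcond=None)[0];p,q=c1+d1*k[0],c2+d2*k[1];return (p+q)/2,np.linalg.norm(p-q)
def crop(src,dst,x0,y0,w,h,k=4):
    i=cv2.imread(src)[y0:y0+h,x0:x0+w];cv2.imwrite(dst,cv2.resize(i,None,fx=k,fy=k,interpolation=cv2.INTER_CUBIC))
E
python3 - <<'E'
from h import *
a=cv2.imread('pics/scene0.png')[170:290,220:400];b=cv2.imread('pics/side0.png')[165:285,300:480]
cv2.imwrite('pics/c0.png',np.vstack([cv2.resize(x,None,fx=4,fy=2.5*0+4,interpolation=cv2.INTER_CUBIC)[:, :] for x in (a,)]))
cv2.imwrite('pics/c1.png',cv2.resize(b,None,fx=4,fy=4,interpolation=cv2.INTER_CUBIC))
E
```

```text
(no output)
```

View pics/c0.png

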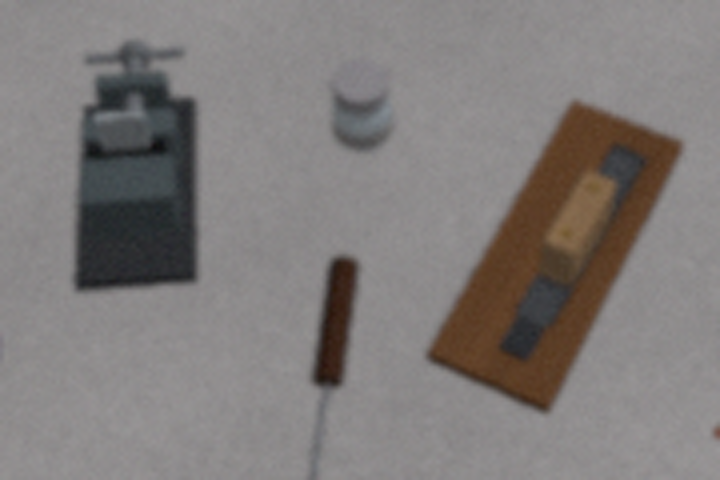

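View pics/c1.png

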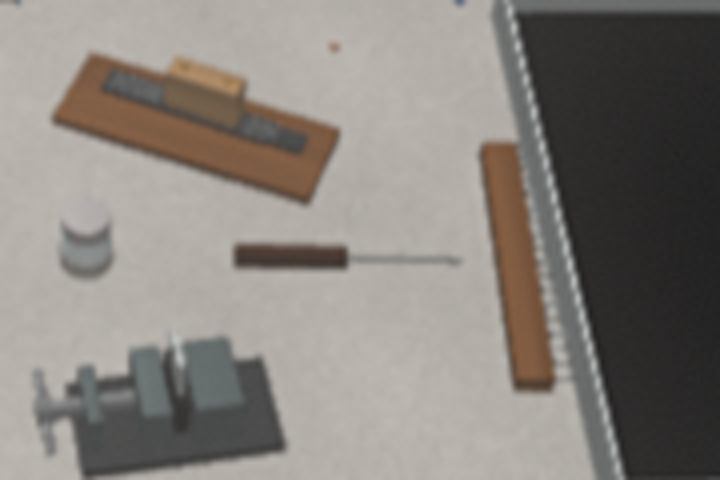

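```bash
python3 - <<'E'
from h import *
np.set_printoptions(precision=4,suppress=True)
S=lambda u,v:(220+u/4-.375,170+v/4-.375)
D=lambda u,v:(300+u/4-.375,165+v/4-.375)
b1=onz('scene',[S(574,101),S(682,146),S(547,409),S(429,356)],.012);print(b1,b1.mean(0))
b2=onz('side',[D(92,53),D(340,131),D(308,202),D(54,122)],.012);print(b2,b2.mean(0))
for p,q in((0,3),(1,2)):d=b1[q]-b1[p];print(np.degrees(np.arctan2(d[1],d[0])),np.linalg.norm(d))
for p,q in((0,1),(3,2)):d=b2[q]-b2[p];print(np.degrees(np.arctan2(d[1],d[0])),np.linalg.norm(d))
print('file nose,tail mid z18', onz('scene',[S(518,350),S(627,155)],.018),onz('side',[D(304,141),D(107,82)],.018))
print('block top corners z.06',(q:=onz('scene',[S(587,170),S(616,179),S(575,253),S(543,245)],.060)),q.mean(0),(q:=onz('side',[D(176,57),D(245,80),D(240,100),D(166,75)],.06)),q.mean(0))
print('clamp base corners z12',(onz('scene',[S(77,289),S(196,279),S(195,98)],.012)),onz('side',[D(84,476),D(285,448),D(262,357)],.012))
print('bar top', two('scene',S(122,112),'side',D(175,345)))
print('fixed jaw top far/near corners z58', onz('scene',[S(80,201),S(177,196),S(175,155),S(84,157)],.058),onz('side',[D(186,343),D(229,337),D(243,402),D(193,408)],.058))
E
```

```text
[[0.4526 0.1492 0.012 ]
 [0.4882 0.2241 0.012 ]
 [0.6953 0.1322 0.012 ]
 [0.6628 0.0576 0.012 ]] [0.5747 0.1408 0.012 ]
[[0.4855 0.2247 0.012 ]
 [0.6927 0.1309 0.012 ]
 [0.6589 0.0531 0.012 ]
 [0.453  0.1429 0.012 ]] [0.5725 0.1379 0.012 ]
-23.561295517463467 0.22929373536478978
-23.929792324685238 0.22654410572685874
-24.350827941561498 0.22741371891683337
-23.549763380975417 0.22464862038115907
file nose,tail mid z18 [[0.6585 0.1133 0.018 ]
 [0.5026 0.185  0.018 ]] [[0.6605 0.1143 0.018 ]
 [0.498  0.1836 0.018 ]]
block top corners z.06 [[0.5472 0.1538 0.06  ]
 [0.5533 0.1725 0.06  ]
 [0.6114 0.1459 0.06  ]
 [0.6066 0.1259 0.06  ]] [0.5796 0.1495 0.06  ] [[0.555  0.1714 0.06  ]
 [0.6107 0.1443 0.06  ]
 [0.6051 0.1217 0.06  ]
 [0.5459 0.1505 0.06  ]] [0.5792 0.147  0.06  ]
clamp base corners z12 [[ 0.6276 -0.1749  0.012 ]
 [ 0.6152 -0.098   0.012 ]
 [ 0.4651 -0.1211  0.012 ]] [[ 0.4765 -0.2014  0.012 ]
 [ 0.6217 -0.1795  0.012 ]
 [ 0.6107 -0.0993  0.012 ]]
bar top (array([ 0.5413, -0.1471,  0.0933]), np.float64(0.002032661682849242))
fixed jaw top far/near corners z58 [[ 0.5892 -0.1722  0.058 ]
 [ 0.5816 -0.11    0.058 ]
 [ 0.5491 -0.1164  0.058 ]
 [ 0.5542 -0.1764  0.058 ]] [[ 0.5509 -0.1191  0.058 ]
 [ 0.5824 -0.114   0.058 ]
 [ 0.5889 -0.1705  0.058 ]
 [ 0.5534 -0.1752  0.058 ]]
```

carry_out([
  [0.012,-0.038,0.006,0,0,0],
  [0.012,-0.038,0.006,0,0,0],
  [0.012,-0.038,0.006,0,0,0],
  [0.012,-0.038,0.006,0,0,0],
  [0.012,-0.038,0.006,0,0,0],
  [0.012,-0.038,0.006,0,0,0],
  [0.012,-0.038,0.006,0,0,0],
  [0.012,-0.038,0.006,0,0,0],
  [0.012,-0.038,0.006,0,0,0],
  [0.012,-0.038,0.006,0,0,0],
  [0.012,-0.038,0.006,0,0,0],
  [0.012,-0.038,0.006,0,0,0],
], fingers=-1)

```text
time_s: 1.15
tcp_pos: [0.4225, 0.1439, 0.292]
eef_rot: [179.4, -0.1, -24.2]
contact_force: [1.6, 0.2, 0.4]
gripper_width: 0.088
```

carry_out([
  [0.01,-0.035,0,0,0,0],
  [0.01,-0.035,0,0,0,0],
  [0.01,-0.035,0,0,0,0],
  [0.01,-0.035,0,0,0,0],
  [0,0,0,0,0,0],
  [0,0,0,0,0,0],
])

```text
time_s: 1.65
tcp_pos: [0.463, -0.0105, 0.2943]
eef_rot: [179.6, -0.2, -24.6]
contact_force: [0.0, 1.2, -0.1]
gripper_width: 0.0877
```

```bash
python3 - <<'E'
from h import *
import pickle
s=r.get_state();p=r.capture('wrist');cv2.imwrite('pics/w1.png',p[:,:,::-1]);pickle.dump(s,open('w1.pkl','wb'));print(s['tcp_pos'],s['eef_rot'],s['qd'].max())
E
```

```text
[ 0.46299477 -0.01052421  0.29427297] [179.58604821  -0.2370057  -24.58958961] 2.626938830464689
```

View pics/w1.png

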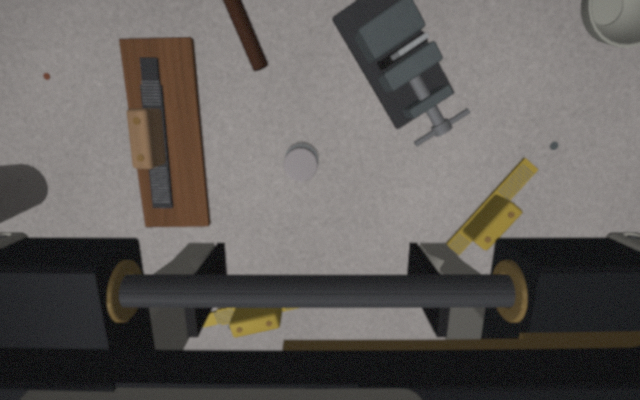

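```bash
python3 - <<'E'
from h import *
crop('pics/w1.png','pics/w1a.png',320,0,150,150,5)
crop('pics/w1.png','pics/w1b.png',110,30,110,205,3)
E
```

```text
(no output)
```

View pics/w1a.png

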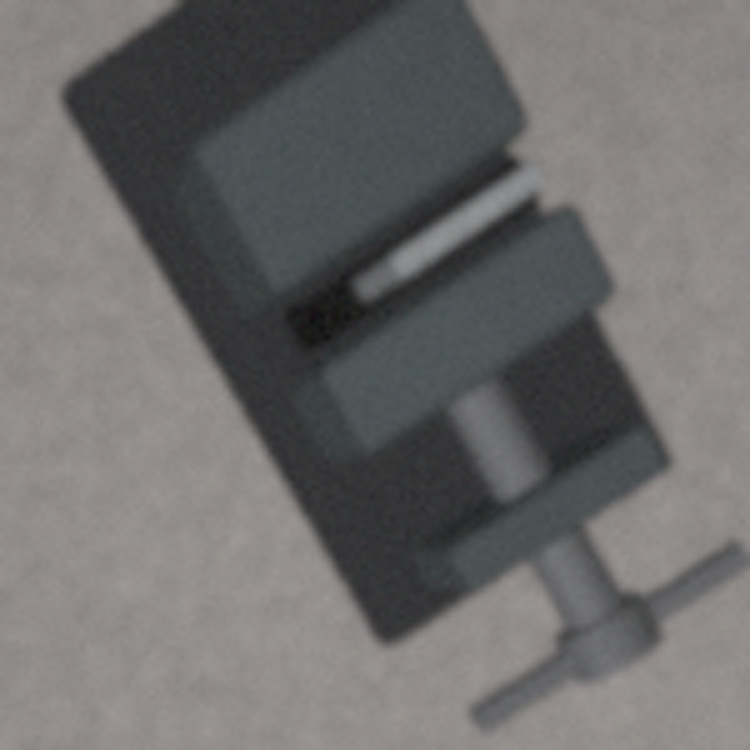

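View pics/w1b.png

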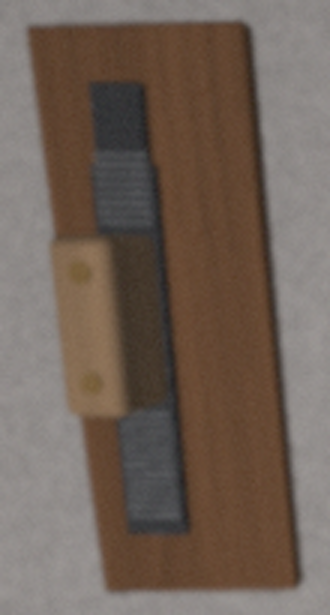

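```bash
python3 - <<'E'
from h import *
import pickle
np.set_printoptions(precision=4,suppress=True)
s=pickle.load(open('w1.pkl','rb'))
W=lambda u,v:(320+u/5-.4,v/5-.4)
V=lambda u,v:(110+u/3-.33,30+v/3-.33)
for z in(.08,.09,.1):
  q=onz('wrist',[W(395,270),W(538,177)],z,s);d=q[1]-q[0];print(z,q,q.mean(0),np.linalg.norm(d),np.degrees(np.arctan2(d[1],d[0])))
q=onz('wrist',[W(196,155),W(525,120),W(275,290),W(580,210),W(612,287),W(325,375),W(370,452)],.058,s);print('fixed l, fixed r, fixed inner l, mov inner r, mov out r, mov inner l, mov out l',q)
q=onz('wrist',[W(65,92),W(388,645),W(668,462)],.012,s);print(q)
q=onz('wrist',[V(30,28),V(243,24),V(298,588),V(107,590)],.012,s);print('board',q,q.mean(0))
q=onz('wrist',[V(53,238),V(112,240),V(130,413),V(72,414)],.06,s);print('block',q,q.mean(0),q[0]-q[3],q[1]-q[2])
q=onz('wrist',[V(117,83),V(158,530)],.018,s);print('nose,tail',q,q.mean(0))
E
```

```text
0.08 [[ 0.5413 -0.1358  0.08  ]
 [ 0.5457 -0.1674  0.08  ]] [ 0.5435 -0.1516  0.08  ] 0.03192755153497798 -82.15202920150276
0.09 [[ 0.541  -0.1332  0.09  ]
 [ 0.5452 -0.1639  0.09  ]] [ 0.5431 -0.1485  0.09  ] 0.031070916319323245 -82.1520292015027
0.1 [[ 0.5406 -0.1305  0.1   ]
 [ 0.5448 -0.1605  0.1   ]] [ 0.5427 -0.1455  0.1   ] 0.030214281103668493 -82.15202920150263
fixed l, fixed r, fixed inner l, mov inner r, mov out r, mov inner l, mov out l [[ 0.5794 -0.1123  0.058 ]
 [ 0.5579 -0.1763  0.058 ]
 [ 0.5487 -0.1172  0.058 ]
 [ 0.5372 -0.1808  0.058 ]
 [ 0.5203 -0.1818  0.058 ]
 [ 0.5288 -0.1205  0.058 ]
 [ 0.5105 -0.1234  0.058 ]]
[[ 0.6098 -0.099   0.012 ]
 [ 0.4646 -0.1209  0.012 ]
 [ 0.4769 -0.1976  0.012 ]]
board [[0.6922 0.1322 0.012 ]
 [0.6587 0.0572 0.012 ]
 [0.4509 0.1481 0.012 ]
 [0.485  0.2247 0.012 ]] [0.5717 0.1406 0.012 ]
block [[0.6116 0.1436 0.06  ]
 [0.602  0.1247 0.06  ]
 [0.5456 0.1513 0.06  ]
 [0.5544 0.1713 0.06  ]] [0.5784 0.1477 0.06  ] [ 0.0571 -0.0277  0.    ] [ 0.0564 -0.0267  0.    ]
nose,tail [[0.6591 0.11   0.018 ]
 [0.4995 0.187  0.018 ]] [0.5793 0.1485 0.018 ]
```

carry_out([
  [0.0145,0.02,-0.022,0,0,-0.002],
  [0.0145,0.02,-0.022,0,0,-0.002],
  [0.0145,0.02,-0.022,0,0,-0.002],
  [0.0145,0.02,-0.022,0,0,-0.002],
  [0.0145,0.02,-0.022,0,0,-0.002],
  [0.0145,0.02,-0.022,0,0,-0.002],
  [0.0145,0.02,-0.022,0,0,0],
  [0.0145,0.0185,-0.022,0,0,0],
  [0,0,0,0,0,0],
  [0,0,0,0,0,0],
])

```text
time_s: 2.53
tcp_pos: [0.5797, 0.1677, 0.1112]
eef_rot: [179.8, -0.5, -24.5]
contact_force: [-0.6, 0.2, -0.2]
gripper_width: 0.0877
```

```bash
python3 - <<'E'
from h import *
import pickle
s=r.get_state();p=r.capture('wrist');cv2.imwrite('pics/w2.png',p[:,:,::-1]);pickle.dump(s,open('w2.pkl','wb'));print(s['tcp_pos'],s['eef_rot'],s['contact_force'])
E
```

```text
[0.57974578 0.16769669 0.11117158] [179.81190264  -0.5371734  -24.49335227] [-0.61688486  0.17496226 -0.20014884]
```

View pics/w2.png

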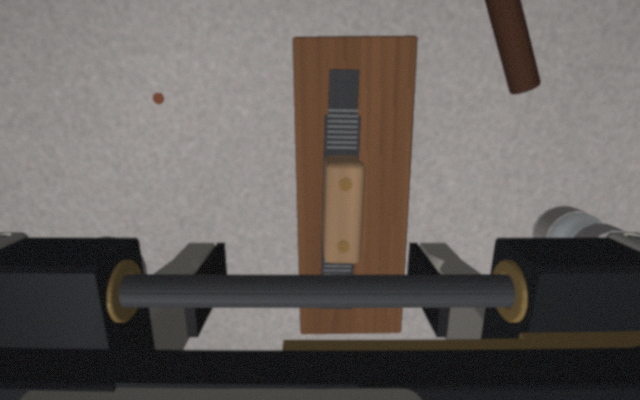

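```bash
python3 - <<'E'
from h import *
import pickle
np.set_printoptions(precision=4,suppress=True)
s=pickle.load(open('w2.pkl','rb'))
q=onz('wrist',[(326,164),(362,165),(358,262),(324,262)],.06,s);print(q,q.mean(0))
for a,b in((0,3),(1,2)): d=q[a]-q[b];print(np.linalg.norm(d),np.degrees(np.arctan2(d[1],d[0])))
q=onz('wrist',[(344,69)],.018,s);print('nose',q)
q=onz('wrist',[(344,69),(341.5,150)],.018,s);d=q[0]-q[1];print(q,np.degrees(np.arctan2(d[1],d[0])))
q=onz('wrist',[(293,37),(417,37),(400,333),(302,333)],.012,s);print(q,q.mean(0))
E
```

```text
[[0.6135 0.1467 0.06  ]
 [0.6041 0.1274 0.06  ]
 [0.5475 0.1537 0.06  ]
 [0.5566 0.1735 0.06  ]] [0.5804 0.1503 0.06  ]
0.06297466921366325 -25.228577371415383
0.06241751477059136 -24.90863214728486
nose [[0.6607 0.1111 0.018 ]]
[[0.6607 0.1111 0.018 ]
 [0.6119 0.1341 0.018 ]] -25.248460238348855
[[0.6939 0.1335 0.012 ]
 [0.6596 0.0575 0.012 ]
 [0.4512 0.1498 0.012 ]
 [0.4855 0.2243 0.012 ]] [0.5726 0.1413 0.012 ]
```

carry_out([
  [0,-0.0185,0,0,0,-0.01],
  [0,0,0,0,0,0],
  [0,0,0,0,0,0],
])

```text
time_s: 2.83
tcp_pos: [0.5783, 0.1494, 0.1127]
eef_rot: [179.9, -0.6, -24.9]
contact_force: [0.1, 1.1, -0.7]
gripper_width: 0.0877
```

carry_out([
  [0.001,0,-0.02,0.004,0.009,0],
  [0.0005,0,-0.02,0,0,0],
  [0,0,-0.02,0,0,0],
  [0,0,-0.012,0,0,0],
  [0,0,0,0,0,0],
  [0,0,0,0,0,0],
])

```text
time_s: 3.33
tcp_pos: [0.5818, 0.1484, 0.0478]
eef_rot: [-179.4, -0.5, -25.1]
contact_force: [-0.7, -0.0, 0.5]
gripper_width: 0.0876
```

carry_out([
  [-0.001,0.0005,-0.012,0,0,0],
  [0,0,-0.008,0,0,0],
  [0,0,0,0,0,0],
  [0,0,0,0,0,0],
])

```text
time_s: 3.67
tcp_pos: [0.583, 0.1495, 0.0327]
eef_rot: [-179.1, -0.7, -25.1]
contact_force: [-1.1, 0.2, 0.0]
gripper_width: 0.0878
```

```bash
python3 - <<'E'
from h import *
s=r.get_state();print(s['tcp_pos'],s['eef_rot'],s['contact_force'])
p=r.capture('wrist');cv2.imwrite('pics/w3.png',p[:,:,::-1])
s=r.get_state();print(s['tcp_pos'],s['eef_rot'],s['contact_force'])
E
```

```text
[0.58304506 0.14951831 0.03270116] [-179.09082013   -0.73008891  -25.0593648 ] [-1.07764487  0.21040455  0.00115932]
[0.58315155 0.14959069 0.03280825] [-179.07742905   -0.73745648  -25.0633885 ] [-0.22367374  1.18071723  0.27904188]
```

View pics/w3.png

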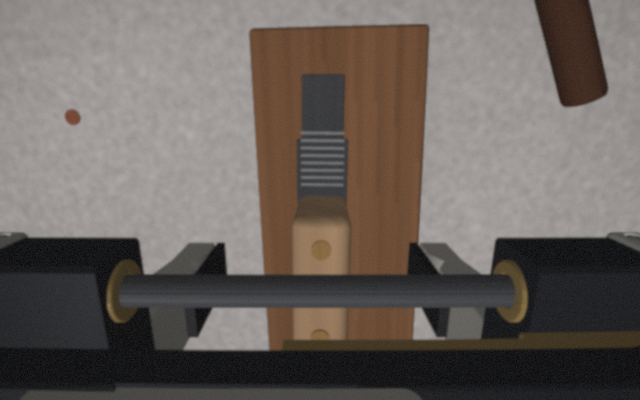

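carry_out([
  [-0.0025,0,-0.006,-0.009,0.018,0],
  [0,0,0,0,0,0],
  [0,0,0,0,0,0],
])

```text
time_s: 3.97
tcp_pos: [0.5814, 0.1501, 0.0283]
eef_rot: [-179.9, -0.0, -25.0]
contact_force: [-0.1, 0.2, 0.5]
gripper_width: 0.0879
```

carry_out([
  [0,0,0,0,0,0],
  [0,0,0,0,0,0],
  [0,0,0,0,0,0],
  [0,0,0,0,0,0],
  [0,0,0,0,0,0],
  [0,0,0,0,0,0],
  [0,0,0,0,0,0],
  [0,0,0,0,0,0],
], fingers=1, force=60)

```text
time_s: 4.63
tcp_pos: [0.5816, 0.1503, 0.0286]
eef_rot: [-179.9, -0.0, -25.0]
contact_force: [-0.8, -0.1, 0.6]
gripper_width: 0.0401
```

carry_out([
  [0,0,0,0,0,0],
  [0,0,0,0,0,0],
  [0,0,0,0,0,0],
  [0,0,0,0,0,0],
  [0,0,0,0,0,0],
  [0,0,0,0,0,0],
])

```text
time_s: 5.13
tcp_pos: [0.5815, 0.1501, 0.0285]
eef_rot: [-180.0, -0.0, -25.0]
contact_force: [-0.0, 0.3, 1.0]
gripper_width: 0.0237
```

carry_out([
  [0,0,0,0,0,0],
  [0,0,0,0,0,0],
  [0,0,0.01,0,0,0],
  [0,0,0.02,0,0,0],
  [0,0,0.03,0,0,0],
  [0,0,0.03,0,0,0],
  [0,0,0.03,0,0,0],
  [0,0,0.03,0,0,0],
  [0,0,0.02,0,0,0],
  [0,0,0,0,0,0],
  [0,0,0,0,0,0],
  [0,0,0,0,0,0],
])

```text
time_s: 6.13
tcp_pos: [0.5767, 0.1476, 0.2093]
eef_rot: [179.8, 0.1, -25.1]
contact_force: [0.9, -0.1, -3.1]
gripper_width: 0.0236
```

```bash
python3 - <<'E'
from h import *
s=r.get_state();print(s['tcp_pos'],s['eef_rot'],s['contact_force'],s['gripper_width'])
a=r.capture('wrist');b=r.capture('side');c=r.capture('scene')
cv2.imwrite('pics/m4.png',cv2.resize(np.hstack([a,b])[:,:,::-1],(800,250)));cv2.imwrite('pics/side4.png',b[:,:,::-1]);cv2.imwrite('pics/scene4.png',c[:,:,::-1]);cv2.imwrite('pics/w4.png',a[:,:,::-1])
s=r.get_state();print(s['contact_force'],s['moment'])
E
```

```text
[0.57673987 0.14762455 0.20932045] [ 1.79848684e+02  1.47993364e-01 -2.50939097e+01] [ 0.86090095 -0.11633799 -3.09693987] 0.023647134110242392
[-1.39540451  0.56421065 -1.95947286] [-0.0061952  -0.02448822  0.00437993]
```

View pics/m4.png

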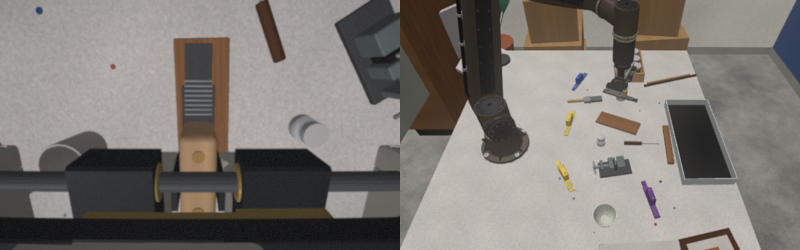

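carry_out([
  [-0.007,-0.03,0,0,0,0.06],
  [-0.007,-0.03,0,0,0,0.06],
  [-0.007,-0.03,0,0,0,0.06],
  [-0.007,-0.03,0,0,0,0.06],
  [-0.007,-0.03,-0.005,0,0,0.06],
  [-0.007,-0.03,-0.01,0,0,0.06],
  [-0.007,-0.03,-0.01,0,0,0.06],
  [-0.007,-0.03,-0.01,0,0,0.06],
  [-0.007,-0.03,-0.01,0,0,0.06],
  [0,0,0,0,0,0],
  [0,0,0,0,0,0],
  [0,0,0,0,0,0],
])

```text
time_s: 7.28
tcp_pos: [0.5009, -0.1338, 0.1457]
eef_rot: [179.4, 1.7, 7.5]
contact_force: [0.1, 0.6, -2.6]
gripper_width: 0.0237
```

carry_out([
  [0.007,-0.0195,0,0.015,-0.028,0.017],
  [0,0,0,0,0,0],
  [0,0,0,0,0,0],
  [0,0,0,0,0,0],
])

```text
time_s: 7.62
tcp_pos: [0.509, -0.1512, 0.1446]
eef_rot: [-179.9, 0.0, 8.5]
contact_force: [0.4, 0.0, -1.3]
gripper_width: 0.0236
```

```bash
python3 - <<'E'
from h import *
s=r.get_state();print(s['tcp_pos'],s['eef_rot'],s['contact_force'],s['moment'])
b=r.capture('side');c=r.capture('scene');f=[r.get_state()['contact_force']]
cv2.imwrite('pics/side5.png',b[:,:,::-1]);cv2.imwrite('pics/scene5.png',c[:,:,::-1])
crop('pics/side5.png','pics/side5c.png',280,160,180,140,4)
crop('pics/scene5.png','pics/scene5c.png',190,130,160,120,4)
E
```

```text
[ 0.50903945 -0.15122369  0.14460463] [-1.79943803e+02  3.65350226e-02  8.54698147e+00] [ 0.35327836  0.02291519 -1.31308494] [-0.01970006 -0.02444805  0.06800406]
```

View pics/side5c.png

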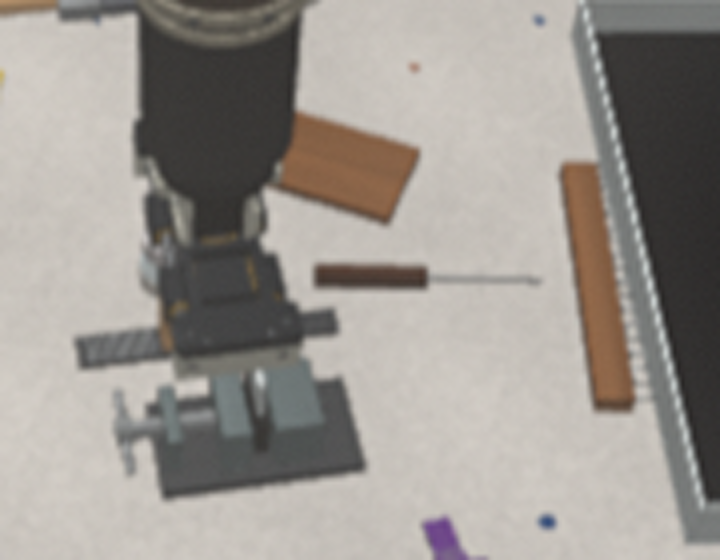

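View pics/scene5c.png

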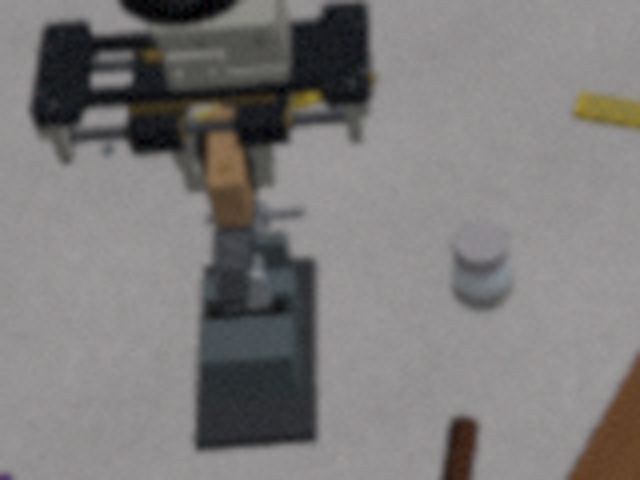

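```bash
python3 - <<'E'
from h import *
np.set_printoptions(precision=4,suppress=True)
print('exp', proj('scene',[[.598,-.1378,.134]]), proj('side',[[.598,-.1378,.134],[.420,-.1646,.134]]))
print('tail/nose side meas',(280+78/4,160+352/4),(280+338/4,160+321/4))
print(onz('scene',[(190+234/4,130+306/4)],.134))
c=np.array([.989,.148]);s=r.get_state();d=s['tcp_pos'][:2]-[.5427,-.148];print('clamp frame',d@c,d@[-c[1],c[0]])
E
```

```text
exp [[247.3982 205.6929]] [[364.656  239.4941]
 [299.511  247.8894]]
tail/nose side meas (299.5, 248.0) (364.5, 240.25)
[[ 0.6002 -0.1347  0.134 ]]
clamp frame -0.03373718921396556 0.0019739205352945263
```

carry_out([
  [0,-0.002,-0.008,0,0,0],
  [0,0,-0.006,0,0,0],
  [0,0,-0.003,0,0,0],
  [0,0,0,0,0,0],
  [0,0,0,0,0,0],
])

```text
time_s: 8.13
tcp_pos: [0.5091, -0.1512, 0.1256]
eef_rot: [-179.9, 0.1, 8.7]
contact_force: [-0.5, -0.3, -1.3]
gripper_width: 0.0235
```

carry_out([
  [0,-0.001,-0.0015,0,0,0],
  [0,0,-0.0015,0,0,0],
  [0,0,-0.0015,0,0,0],
  [0,0,-0.0015,0,0,0],
  [0,0,0,0,0,0],
])

```text
time_s: 8.55
tcp_pos: [0.5092, -0.1523, 0.1191]
eef_rot: [-179.9, 0.1, 8.7]
contact_force: [1.1, 0.3, -0.6]
gripper_width: 0.0238
```

carry_out([
  [0,0,-0.0015,0,0,0],
  [0,0,-0.0015,0,0,0],
  [0,0,-0.0015,0,0,0],
  [0,0,0,0,0,0],
  [0,0,0,0,0,0],
])

```text
time_s: 8.97
tcp_pos: [0.5093, -0.1525, 0.1143]
eef_rot: [-180.0, 0.0, 8.7]
contact_force: [-0.7, -0.6, -2.7]
gripper_width: 0.0238
```

carry_out([
  [0,0,-0.001,0,0,0],
  [0,0,-0.001,0,0,0],
  [0,0,-0.001,0,0,0],
  [0,0,0,0,0,0],
])

```text
time_s: 9.3
tcp_pos: [0.5094, -0.1525, 0.1111]
eef_rot: [-180.0, 0.0, 8.7]
contact_force: [0.5, 0.1, -2.1]
gripper_width: 0.0236
```

carry_out([
  [0,0,-0.001,0,0,0],
  [0,0,-0.001,0,0,0],
  [0,0,0,0,0,0],
])

```text
time_s: 9.55
tcp_pos: [0.5094, -0.1525, 0.1089]
eef_rot: [-180.0, 0.0, 8.7]
contact_force: [-0.4, -0.0, -1.5]
gripper_width: 0.0239
```

carry_out([
  [0,0,-0.001,0,0,0],
  [0,0,-0.001,0,0,0],
  [0,0,0,0,0,0],
])

```text
time_s: 9.8
tcp_pos: [0.5097, -0.1525, 0.1069]
eef_rot: [-180.0, -0.0, 8.7]
contact_force: [-0.5, -0.7, 0.1]
gripper_width: 0.0233
```

carry_out([
  [0,0,-0.001,0,0,0],
  [0,0,0,0,0,0],
])

```text
time_s: 9.97
tcp_pos: [0.5102, -0.1525, 0.1064]
eef_rot: [-180.0, -0.1, 8.7]
contact_force: [0.3, 0.3, 1.2]
gripper_width: 0.0239
```

```bash
python3 - <<'E'
from h import *
s=r.get_state();print(s['tcp_pos'],s['contact_force'],s['moment'])
E
```

```text
[ 0.5102229  -0.15245088  0.10641018] [0.25700911 0.33473183 1.18243841] [0.25446047 0.2039026  0.02603962]
```

carry_out([
  [0,0,-0.001,0,0,0],
])

```text
time_s: 10.05
tcp_pos: [0.5105, -0.1525, 0.1058]
eef_rot: [-180.0, -0.1, 8.7]
contact_force: [-1.2, 0.1, 2.3]
gripper_width: 0.0236
```

carry_out([
  [0,0,-0.0005,0,0,0],
])

```text
time_s: 10.13
tcp_pos: [0.5108, -0.1525, 0.1056]
eef_rot: [180.0, -0.1, 8.7]
contact_force: [-1.4, 1.3, 3.8]
gripper_width: 0.0237
```

carry_out([
  [0.004,0.0006,-0.0005,0,0,0],
  [0.005,0.0007,-0.0004,0,0,0],
  [0.005,0.0007,-0.0004,0,0,0],
])

```text
time_s: 10.38
tcp_pos: [0.5236, -0.151, 0.105]
eef_rot: [180.0, -0.0, 8.7]
contact_force: [-4.7, 0.2, 6.1]
gripper_width: 0.0238
```

carry_out([
  [0.005,0.0007,-0.0001,0,0,0],
  [0.005,0.0007,-0.0002,0,0,0],
  [0.005,0.0007,-0.0002,0,0,0],
])

```text
time_s: 10.63
tcp_pos: [0.5384, -0.1496, 0.105]
eef_rot: [179.9, 0.2, 8.7]
contact_force: [-4.3, 0.1, 6.2]
gripper_width: 0.0235
```

carry_out([
  [0.005,0.0007,-0.0002,0,0,0],
  [0.005,0.0007,-0.0002,0,0,0],
  [0.005,0.0007,-0.0002,0,0,0],
])

```text
time_s: 10.88
tcp_pos: [0.5532, -0.1484, 0.1049]
eef_rot: [179.9, 0.5, 8.8]
contact_force: [-4.6, -0.7, 6.4]
gripper_width: 0.0243
```

carry_out([
  [0.005,0.0007,-0.0002,0,0,0],
  [0.005,0.0007,-0.0002,0,0,0],
])

```text
time_s: 11.05
tcp_pos: [0.5631, -0.1476, 0.1048]
eef_rot: [179.8, 0.6, 8.8]
contact_force: [-3.1, -0.7, 6.9]
gripper_width: 0.0234
```

carry_out([
  [0.005,0.001,-0.0002,0,0,0],
  [0.005,0.001,-0.0002,0,0,0],
  [0.003,0.001,-0.0001,0,0,0],
])

```text
time_s: 11.3
tcp_pos: [0.5763, -0.1455, 0.1047]
eef_rot: [179.7, 0.9, 8.8]
contact_force: [-2.5, -0.6, 5.5]
gripper_width: 0.024
```

Stroke 1 is done; lift with slight forward motion.

carry_out([
  [0.003,0.0004,0.006,0,0,0],
  [0.002,0.0003,0.008,0,0,0],
  [0,0,0.008,0,0,0],
  [0,0,0,0,0,0],
])

```text
time_s: 11.63
tcp_pos: [0.5828, -0.1445, 0.1268]
eef_rot: [179.8, 1.0, 8.8]
contact_force: [0.1, -0.2, -1.9]
gripper_width: 0.0236
```

carry_out([
  [-0.015,-0.0017,0,0.003,-0.017,0],
  [-0.017,-0.0019,0,0,0,0],
  [-0.017,-0.0019,0,0,0,0],
  [-0.017,-0.0019,0,0,0,0],
  [0,0,0,0,0,0],
  [0,0,0,0,0,0],
  [0,0,0,0,0,0],
])

```text
time_s: 12.22
tcp_pos: [0.5153, -0.1515, 0.1281]
eef_rot: [179.8, -0.3, 8.7]
contact_force: [1.0, 0.3, -1.9]
gripper_width: 0.0236
```

```bash
python3 - <<'E'
from h import *
s=r.get_state();print(s['tcp_pos'],s['eef_rot'],s['contact_force'])
b=r.capture('side');c=r.capture('scene')
cv2.imwrite('pics/side6.png',b[:,:,::-1])
crop('pics/side6.png','pics/side6c.png',280,160,180,140,4)
E
```

```text
[ 0.51534693 -0.15153291  0.12814883] [179.83138519  -0.33896248   8.74097502] [ 1.0300407   0.34264045 -1.86017978]
```

View pics/side6c.png

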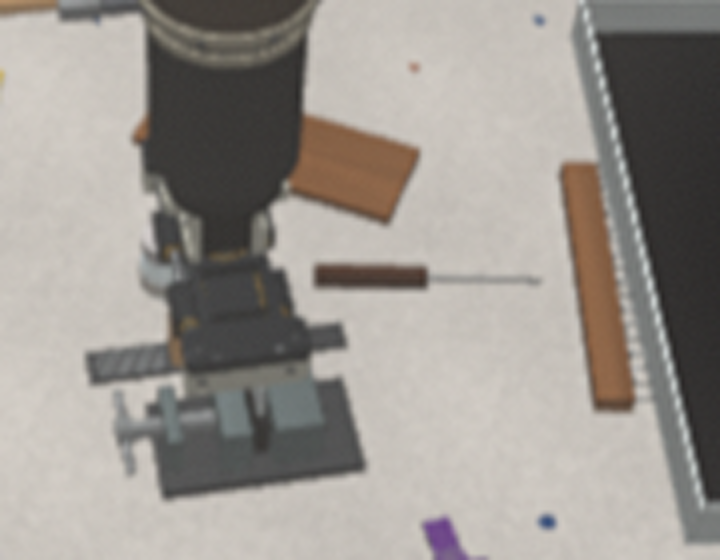

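carry_out([
  [-0.006,-0.001,-0.004,0,0.004,0],
  [0,0,-0.005,0,0,0],
  [0,0,-0.003,0,0,0],
  [0,0,0,0,0,0],
  [0,0,0,0,0,0],
])

```text
time_s: 12.73
tcp_pos: [0.5105, -0.1524, 0.1138]
eef_rot: [179.9, -0.0, 8.8]
contact_force: [-0.1, 0.1, -1.7]
gripper_width: 0.0236
```

carry_out([
  [0,0,-0.0015,0,0,0],
  [0,0,-0.0015,0,0,0],
  [0,0,-0.0015,0,0,0],
  [0,0,-0.001,0,0,0],
  [0,0,-0.001,0,0,0],
  [0,0,-0.0005,0,0,0],
])

```text
time_s: 13.23
tcp_pos: [0.5114, -0.1524, 0.1063]
eef_rot: [179.8, -0.1, 8.8]
contact_force: [-0.6, 1.7, 1.3]
gripper_width: 0.0236
```

carry_out([
  [0,0,-0.0007,0,0,0],
  [0,0,-0.0007,0,0,0],
])

```text
time_s: 13.4
tcp_pos: [0.5121, -0.1524, 0.1057]
eef_rot: [179.8, -0.2, 8.8]
contact_force: [-2.2, 1.1, 3.3]
gripper_width: 0.0237
```

carry_out([
  [0.004,0.0006,-0.0005,0,0,0],
  [0.005,0.0008,-0.0004,0,0,0],
  [0.005,0.0008,-0.0003,0,0,0],
])

```text
time_s: 13.65
tcp_pos: [0.526, -0.1505, 0.1055]
eef_rot: [179.8, -0.1, 8.8]
contact_force: [-2.7, 0.5, 4.4]
gripper_width: 0.0234
```

carry_out([
  [0.005,0.0008,-0.0001,0,0,0],
  [0.005,0.0008,-0.0002,0,0,0],
  [0.005,0.0008,-0.0002,0,0,0],
])

```text
time_s: 13.9
tcp_pos: [0.5428, -0.1482, 0.1053]
eef_rot: [179.8, -0.1, 8.8]
contact_force: [-3.0, 0.4, 4.7]
gripper_width: 0.0235
```

carry_out([
  [0.005,0.0009,-0.0002,0,0,0],
  [0.005,0.0009,-0.0002,0,0,0],
  [0.005,0.0009,-0.0002,0,0,0],
])

```text
time_s: 14.15
tcp_pos: [0.5594, -0.1456, 0.1048]
eef_rot: [179.7, -0.0, 8.8]
contact_force: [-3.2, -1.0, 6.5]
gripper_width: 0.0235
```

carry_out([
  [0.005,0.001,-0.0002,0,0,0],
  [0.005,0.001,-0.0002,0,0,0],
])

```text
time_s: 14.32
tcp_pos: [0.5703, -0.1437, 0.1046]
eef_rot: [179.7, 0.0, 8.9]
contact_force: [-3.4, 0.5, 7.5]
gripper_width: 0.0234
```

carry_out([
  [0.005,0.001,-0.0002,0,0,0],
  [0.004,0.001,-0.0002,0,0,0],
  [0.003,0.0006,-0.0001,0,0,0],
])

```text
time_s: 14.57
tcp_pos: [0.5837, -0.1414, 0.1045]
eef_rot: [179.6, 0.2, 8.9]
contact_force: [-3.4, -0.8, 6.5]
gripper_width: 0.0236
```

carry_out([
  [0.002,0.0003,0.006,0,0,0],
  [0.001,0.0002,0.008,0,0,0],
  [0,0,0.008,0,0,0],
  [0,0,0,0,0,0],
])

```text
time_s: 14.9
tcp_pos: [0.5884, -0.14, 0.1261]
eef_rot: [179.7, 0.3, 8.9]
contact_force: [0.5, 0.2, -1.1]
gripper_width: 0.0233
```

carry_out([
  [-0.015,-0.0022,0,0.003,0,0],
  [-0.019,-0.0027,0,0,0,0],
  [-0.019,-0.0027,0,0,0,0],
  [-0.017,-0.0024,0,0,0,0],
  [0,0,0,0,0,0],
  [0,0,0,0,0,0],
  [0,0,0,0,0,0],
])

```text
time_s: 15.48
tcp_pos: [0.5168, -0.1494, 0.1268]
eef_rot: [179.9, -0.0, 8.9]
contact_force: [1.0, -0.1, -1.2]
gripper_width: 0.0238
```

carry_out([
  [-0.007,-0.003,-0.004,0,0,0],
  [0,0,-0.004,0,0,0],
  [0,0,-0.003,0,0,0],
  [0,0,0,0,0,0],
  [0,0,0,0,0,0],
])

```text
time_s: 15.9
tcp_pos: [0.5109, -0.1524, 0.1142]
eef_rot: [179.9, -0.1, 8.9]
contact_force: [-0.5, 1.0, -1.5]
gripper_width: 0.0238
```

carry_out([
  [0,0,-0.0015,0,0,0],
  [0,0,-0.0015,0,0,0],
  [0,0,-0.0015,0,0,0],
  [0,0,-0.001,0,0,0],
  [0,0,-0.001,0,0,0],
  [0,0,-0.0005,0,0,0],
])

```text
time_s: 16.4
tcp_pos: [0.512, -0.1523, 0.1064]
eef_rot: [179.9, -0.1, 8.9]
contact_force: [0.0, 0.3, 1.7]
gripper_width: 0.0238
```

carry_out([
  [0,0,-0.0008,0,0,0],
  [0,0,-0.0007,0,0,0],
])

```text
time_s: 16.57
tcp_pos: [0.5127, -0.1523, 0.1057]
eef_rot: [179.9, -0.2, 8.9]
contact_force: [-0.4, 1.1, 3.8]
gripper_width: 0.0235
```

carry_out([
  [0.004,0.0006,-0.0005,0,0,0],
  [0.005,0.0008,-0.0004,0,0,0],
  [0.005,0.0008,-0.0003,0,0,0],
])

```text
time_s: 16.82
tcp_pos: [0.5264, -0.1505, 0.1055]
eef_rot: [179.9, -0.1, 8.9]
contact_force: [-2.2, -0.1, 4.2]
gripper_width: 0.0238
```

carry_out([
  [0.005,0.0008,-0.0001,0,0,0],
  [0.005,0.0008,-0.0002,0,0,0],
  [0.005,0.0008,-0.0002,0,0,0],
])

```text
time_s: 17.07
tcp_pos: [0.543, -0.1482, 0.1053]
eef_rot: [179.8, -0.1, 8.9]
contact_force: [-3.0, 0.0, 5.7]
gripper_width: 0.0233
```

carry_out([
  [0.005,0.0008,-0.0002,0,0,0],
  [0.005,0.0008,-0.0002,0,0,0],
  [0.005,0.0008,-0.0002,0,0,0],
])

```text
time_s: 17.32
tcp_pos: [0.5595, -0.1459, 0.1048]
eef_rot: [179.8, 0.0, 9.0]
contact_force: [-3.9, -1.0, 6.5]
gripper_width: 0.0236
```

carry_out([
  [0.005,0.0008,-0.0002,0,0,0],
  [0.005,0.0008,-0.0002,0,0,0],
])

```text
time_s: 17.48
tcp_pos: [0.5702, -0.1445, 0.1046]
eef_rot: [179.8, 0.1, 9.0]
contact_force: [-3.9, -0.3, 6.9]
gripper_width: 0.024
```

carry_out([
  [0.005,0.0008,-0.0002,0,0,0],
  [0.003,0.0005,-0.0001,0,0,0],
])

```text
time_s: 17.65
tcp_pos: [0.5792, -0.1433, 0.1045]
eef_rot: [179.7, 0.2, 9.0]
contact_force: [-2.4, -0.8, 6.9]
gripper_width: 0.0236
```

Lift after the third stroke, higher this time.

carry_out([
  [0.002,0.0003,0.006,0,0,0],
  [0.001,0.0002,0.01,0,0,0],
  [0,0,0.015,0,0,0],
  [0,0,0.02,0,0,0],
  [0,0,0.02,0,0,0],
  [0,0,0.01,0,0,0],
  [0,0,0,0,0,0],
  [0,0,0,0,0,0],
])

```text
time_s: 18.32
tcp_pos: [0.5849, -0.1409, 0.1874]
eef_rot: [179.9, 0.3, 9.0]
contact_force: [-0.5, -0.7, -2.7]
gripper_width: 0.0237
```

carry_out([
  [-0.001,0.028,0,0,0,-0.06],
  [-0.001,0.028,0,0,0,-0.06],
  [-0.001,0.028,0,0,0,-0.06],
  [-0.001,0.028,0,0,0,-0.06],
  [-0.001,0.028,0,0,0,-0.06],
  [-0.001,0.028,0,0,0,-0.06],
  [-0.001,0.028,0,0,0,-0.06],
  [-0.001,0.028,0,0,0,-0.06],
  [-0.001,0.028,0,0,0,-0.06],
  [0,0,0,0,0,0],
  [0,0,0,0,0,0],
  [0,0,0,0,0,0],
])

```text
time_s: 19.32
tcp_pos: [0.568, 0.1217, 0.1724]
eef_rot: [179.5, 1.1, -23.8]
contact_force: [-0.0, 0.0, -1.6]
gripper_width: 0.0234
```

carry_out([
  [0.006,0.018,0,0,-0.021,-0.003],
  [0,0,-0.02,0,0,0],
  [0,0,-0.025,0,0,0],
  [0,0,-0.025,0,0,0],
  [0,0,-0.02,0,0,0],
  [0,0,0,0,0,0],
  [0,0,0,0,0,0],
  [0,0,0,0,0,0],
])

```text
time_s: 19.98
tcp_pos: [0.574, 0.1331, 0.0777]
eef_rot: [179.9, 0.0, -24.1]
contact_force: [0.2, -0.5, -1.6]
gripper_width: 0.0236
```

```bash
python3 - <<'E'
from h import *
s=r.get_state();print(s['tcp_pos'],s['eef_rot'],s['contact_force'])
a=r.capture('wrist');b=r.capture('side');cv2.imwrite('pics/w7.png',a[:,:,::-1])
cv2.imwrite('pics/side7.png',b[:,:,::-1])
crop('pics/side7.png','pics/side7c.png',290,140,130,100,5)
E
```

```text
[0.57395633 0.13313026 0.07773665] [ 1.79907294e+02  8.94059583e-03 -2.41211269e+01] [ 0.17976537 -0.4537767  -1.64936987]
```

View pics/side7c.png

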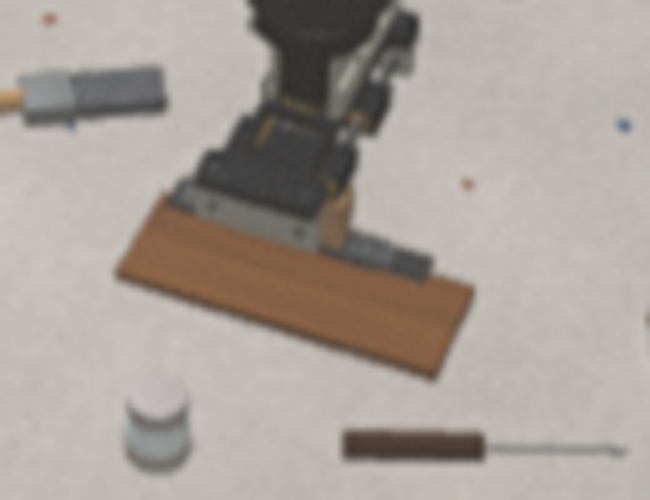

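View pics/w7.png

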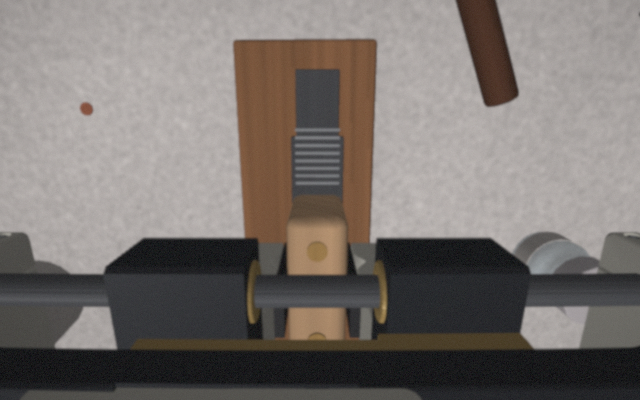

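carry_out([
  [-0.001,0.006,0,0,0,0],
  [0,0,-0.012,0,0,0],
  [0,0,-0.012,0,0,0],
  [0,0,-0.008,0,0,0],
  [0,0,0,0,0,0],
  [0,0,0,0,0,0],
])

```text
time_s: 20.58
tcp_pos: [0.5781, 0.1435, 0.0531]
eef_rot: [-179.4, -0.5, -24.1]
contact_force: [-0.0, 0.2, -1.2]
gripper_width: 0.0241
```

carry_out([
  [-0.003,-0.002,-0.008,-0.006,0.012,0],
  [0,0,-0.006,0,0,0],
  [0,0,-0.004,0,0,0],
  [0,0,0,0,0,0],
  [0,0,0,0,0,0],
])

```text
time_s: 21.0
tcp_pos: [0.5758, 0.1422, 0.0353]
eef_rot: [-179.9, -0.1, -24.0]
contact_force: [-0.3, -0.1, -1.3]
gripper_width: 0.0238
```

carry_out([
  [0,0,-0.002,0,0,0],
  [0,0,-0.002,0,0,0],
  [0,0,-0.001,0,0,0],
  [0,0,0,0,0,0],
])

```text
time_s: 21.33
tcp_pos: [0.576, 0.1422, 0.03]
eef_rot: [-179.9, -0.1, -24.0]
contact_force: [-0.1, 0.2, -1.4]
gripper_width: 0.0235
```

carry_out([
  [0,0,-0.0008,0,0,0],
  [0,0,-0.0008,0,0,0],
  [0,0,0,0,0,0],
])

```text
time_s: 21.58
tcp_pos: [0.5762, 0.1422, 0.0286]
eef_rot: [-179.9, -0.1, -24.0]
contact_force: [-0.7, 0.1, -0.5]
gripper_width: 0.0236
```

carry_out([
  [0,0,-0.0006,0,0,0],
  [0,0,-0.0006,0,0,0],
])

```text
time_s: 21.75
tcp_pos: [0.5763, 0.1423, 0.0285]
eef_rot: [-179.9, -0.2, -24.0]
contact_force: [-3.1, 0.4, 6.9]
gripper_width: 0.0239
```

carry_out([
  [0,0,0,0,0,0],
  [0,0,0,0,0,0],
  [0,0,0,0,0,0],
  [0,0,0,0,0,0],
  [0,0,0,0,0,0],
  [0,0,0,0,0,0],
  [0,0,0,0,0,0],
  [0,0,0,0,0,0],
], fingers=-1)

```text
time_s: 22.42
tcp_pos: [0.5774, 0.1428, 0.0294]
eef_rot: [-179.8, -0.3, -24.0]
contact_force: [-0.2, 0.7, -0.0]
gripper_width: 0.0712
```

carry_out([
  [0,0,0,0,0,0],
  [0,0,0,0,0,0],
  [0,0,0.005,0,0,0],
  [0,0,0.015,0,0,0],
  [0,0,0.025,0,0,0],
  [0,0,0.03,0,0,0],
  [0,0,0.03,0,0,0],
  [0,0,0.03,0,0,0],
  [0,0,0.02,0,0,0],
  [0,0,0,0,0,0],
  [0,0,0,0,0,0],
])

```text
time_s: 23.33
tcp_pos: [0.5748, 0.1409, 0.1932]
eef_rot: [-179.9, -0.2, -24.0]
contact_force: [-0.1, -0.2, -1.2]
gripper_width: 0.0878
```

```bash
python3 - <<'E'
from h import *
import pickle
s=r.get_state();print(s['time_s'],s['tcp_pos'],s['eef_rot'],s['contact_force'],s['gripper_width'])
a=r.capture('wrist');c=r.capture('scene');b=r.capture('side');cv2.imwrite('pics/w8.png',a[:,:,::-1]);cv2.imwrite('pics/scene8.png',c[:,:,::-1]);cv2.imwrite('pics/side8.png',b[:,:,::-1])
pickle.dump(s,open('w8.pkl','wb'))
E
```

```text
23.3333 [0.57481408 0.14090116 0.19321895] [-179.9444075    -0.18233183  -23.98501343] [-0.10636117 -0.23305933 -1.15482495] 0.08781049281560291
```

View pics/w8.png

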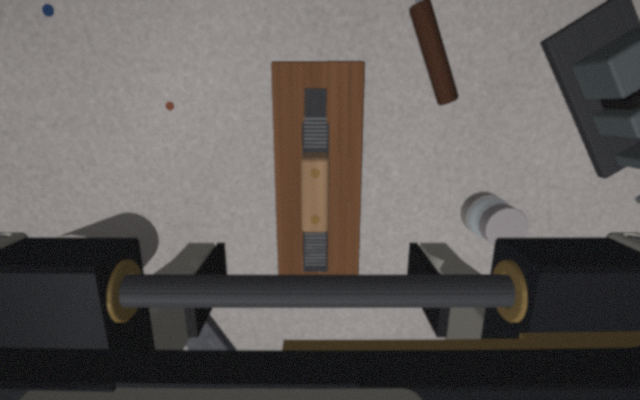

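View pics/scene8.png

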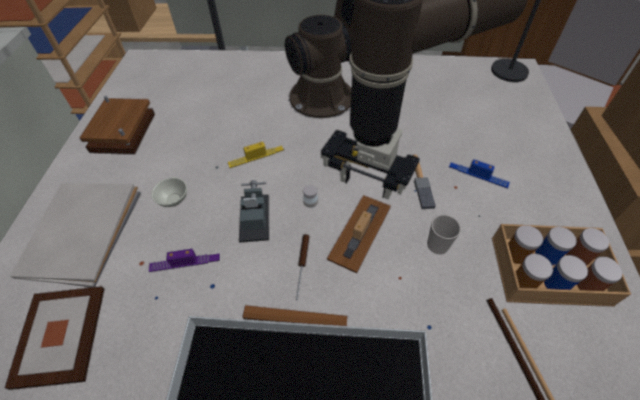

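View pics/side8.png

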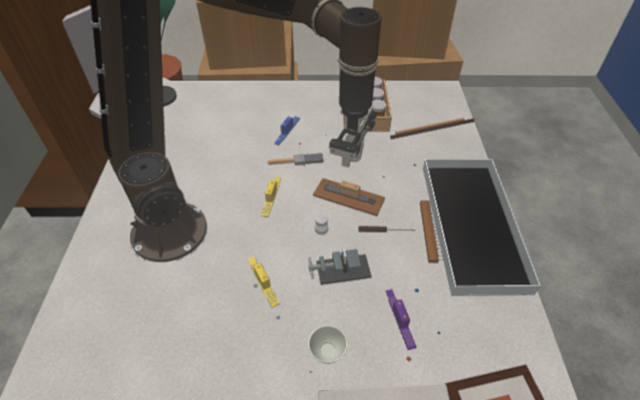

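```bash
python3 - <<'E'
from h import *
import pickle
s=pickle.load(open('w8.pkl','rb'))
q=onz('wrist',[(303,158),(328,158),(327,232),(302,232)],.06,s);print(q.mean(0))
print(r.close_job())
E
```

```text
[0.57505717 0.14310598 0.06      ]
the job is handed in; nothing more can be done
None
```

I picked up the dark steel file with the wooden block, filed the bar's end with three forward strokes, laid the file back on its board and handed the job in at about 23 s. No verdict is reported.

- **Touch and strokes:** the bar's end was found by touch at a tool height of about 0.107 m, which puts it about 33 mm above the jaw tops. Net pressure was about 5 to 9 N by the wrist reading, which has about 1 N of noise. The drag was 2 to 5 N towards the fixed jaw. The file went from about 32 mm before the bar to 34–41 mm past it, staying within about 3 mm of centred. After each stroke it was lifted about 20 mm or more and carried back in the air.
- **Last checks:** the wrist picture puts the file's block at (0.575, 0.143), within about 4 mm of the board's centre at (0.573, 0.140). It looks flat, the gripper is open and well above it, and the other things appear unmoved in both fixed views.
- **Disagreements:** moves often ran over or short by several millimetres, up to 20 mm once, so each was corrected from the measured pose. The tool drifted about 1° in pitch during the first stroke and was levelled afterwards. The `give` joint and the file–bar contact force could not be read directly, only inferred from the wrist force.

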